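# Empty the drop-in pot and offer it up to the worktop cutout

## Task

Lift the steel pot and tip it over the blue tray so that all three cabinet knobs fall out into the tray, then stand the pot upright again in the air. Carry it over the top of the timber stud to the black worktop section and finish while still holding it: upright, still, and centred over the round cutout with its foot about 15 mm above the worktop, ready to be lowered in. The pot must never touch the worktop, nothing may knock the stud, and the tin, the cups and the tape stay where they are.

Things in the scene. Friction and masses are not known exactly. Their poses are not given: they have to be found in the camera images.
- pot: Open round steel pot, outer diameter 56 mm at the foot widening evenly to 61 mm at the top, wall 3 mm, height 107 mm, floor 4 mm thick, about 0.2 kg, loose, upright on the table with the knobs inside. A thin rolled lip, 65 mm in outer diameter, runs round the top 5 mm. Origin at the centre of its underside, z up its axis to the mouth; its yaw means nothing.
- knob0: One of three alike brass ball knobs, 19 mm in diameter with a small screw hole, 20 g, loose; starts at the bottom of the pot and rolls out when its mouth is tipped some 20 degrees below level. Origin at the ball's centre; its axes mean nothing.
- knob1: One of three alike brass ball knobs, 19 mm in diameter with a small screw hole, 20 g, loose; starts at the bottom of the pot and rolls out when its mouth is tipped some 20 degrees below level. Origin at the ball's centre; its axes mean nothing.
- knob2: One of three alike brass ball knobs, 19 mm in diameter with a small screw hole, 20 g, loose; starts at the bottom of the pot and rolls out when its mouth is tipped some 20 degrees below level. Origin at the ball's centre; its axes mean nothing.
- tray: Blue open plastic tray, fixed to the table, 200 mm (its x) by 160 mm (its y), walls 4 mm thick and 50 mm high. Origin at the centre of its underside.
- worktop: Black square worktop section, 160 by 160 mm and 38 mm thick, lying on two pale timber blocks, fixed; its top is 110 mm above the table. Origin at table height under its centre, x and y along its sides. A round cutout 70 mm in diameter, edged with a pale ring, goes through its centre.
- cutout (a point): Centre of the round cutout, at the height of the worktop section's top face; z up.
- rail: Pale timber stud lying on edge, fixed, 340 mm long (its x), 45 mm thick (its y) and 95 mm high. It lies between the tray and pot on one side (robot's left) and the worktop section on the other (robot's right). Origin at the centre of its underside.
- tin: Bystander: tin with a yellow label, 66 mm in diameter, 75 mm high, loose. Origin at the centre of its underside.
- cups: Bystander: nested stack of red drinking cups, 83 mm in diameter, 138 mm high, loose. Origin at the centre of its underside.
- tape: Bystander: roll of green tape lying flat, 90 mm in diameter, 24 mm high, loose. Origin at the centre of its underside.

How it is judged:
On the way, in this order (a step that is already met when the one before it is completed fails the run):
1. the pot is tipped while lifted, its origin within 0.25 m of the tray's centre (angle between pot's own z axis and vertical above 1.2 rad and height (world z) of pot above 0.05 m and horizontal distance between pot and tray below 0.25 m), for 0.1 s.
2. all three knobs lie in the tray and the lifted pot is upright again (within 0.2 rad) (angle between pot's own z axis and vertical below 0.2 rad and height (world z) of pot above 0.06 m and contact force between pot and the fingers above 0.5 N and x of knob0 in the frame of tray between -0.1 and 0.1 m and y of knob0 in the frame of tray between -0.08 and 0.08 m and z of each of knob0, knob1, knob2 in the frame of tray below 0.05 m and linear speed of each of knob0, knob1, knob2 below 0.3 m/s and x of knob1 in the frame of tray between -0.1 and 0.1 m and y of knob1 in the frame of tray between -0.08 and 0.08 m and x of knob2 in the frame of tray between -0.1 and 0.1 m and y of knob2 in the frame of tray between -0.08 and 0.08 m), for 0.1 s.
3. the pot passes over the top of the timber stud (y of pot in the frame of rail between -0.03 and 0.03 m and x of pot in the frame of rail between -0.18 and 0.18 m and z of pot in the frame of rail above 0.095 m), for 0.02 s.
At the end, for the whole second after the job is handed in: The gripper holds the pot upright within 0.1 rad, still, its axis within 8 mm of the cutout's centre and its foot 4 to 28 mm above the worktop's top; nothing but the fingers bears it; all three knobs lie in the tray (horizontal distance between pot and cutout below 0.008 m and z of pot in the frame of cutout between 0.004 and 0.028 m and angle between pot's own z axis and vertical below 0.1 rad and linear speed of pot below 0.02 m/s and angular speed of pot below 0.1 rad/s and contact force between pot and the fingers above 1 N and contact force between pot and tray below 0.1 N and contact force between pot and worktop below 0.1 N and contact force between pot and rail below 0.1 N and contact force between pot and tin below 0.1 N and contact force between pot and cups below 0.1 N and contact force between pot and tape below 0.1 N and x of knob0 in the frame of tray between -0.1 and 0.1 m and y of knob0 in the frame of tray between -0.08 and 0.08 m and z of each of knob0, knob1, knob2 in the frame of tray below 0.05 m and linear speed of each of knob0, knob1, knob2 below 0.3 m/s and x of knob1 in the frame of tray between -0.1 and 0.1 m and y of knob1 in the frame of tray between -0.08 and 0.08 m and x of knob2 in the frame of tray between -0.1 and 0.1 m and y of knob2 in the frame of tray between -0.08 and 0.08 m); the arm keeps its last pose, push and grip.
It fails at once if the pot touches the worktop section (contact force between pot and worktop above 0.5 N).
It fails at once if something knocks the timber stud (over 2 N) (contact force between rail and anything else above 2 N).
It fails at once if the tin is moved by more than 20 mm (distance of tin from where it was at the start of the episode above 0.02 m).
It fails at once if the stack of red cups is moved by more than 20 mm (distance of cups from where it was at the start of the episode above 0.02 m).
It fails at once if the roll of tape is moved by more than 20 mm (distance of tape from where it was at the start of the episode above 0.02 m).
It also fails if it takes over 61 s, if anything falls off the work surface, if the arm or the gripper's body presses on something with over 40 N, if the wrist force passes 120 N, or if a joint passes its speed limit or range.

## Robot

A 7-joint arm with a two-finger parallel gripper is mounted at the origin on the work surface. World frame = base frame: x ahead of the robot, y to its left, z up, the work surface at z = 0. Lengths are in m, angles in rad, forces in N, time in s.
With the tool pointing down it reaches from about 0.4 to 0.85 m from the base axis. Payload 4.5 kg.
Tool frame: the origin (TCP) lies midway between the tips of the shut fingers; the grasp point (between the pads) lies 19 mm behind it; z points along the fingers, y is the line along which they close (so a half turn about z gives the same grasp; the last joint's range is limited). The gripper opens to 88 mm and grips with 3 to 60 N. Pads are 18 mm wide; open, the fingers measure 123 mm over their backs; the gripper's body (75 mm by 187 mm) begins 45 mm behind the grasp point.
Start: joints at [1.242, 0.689, -0.195, 1.565, 0.157, 0.902, -0.215], TCP at [0.222, -0.584, 0.239] pointing down, gripper open.
Joint ranges: [-3.01, 3.01], [-0.46, 2.08], [-1.47, 1.51], [0.13, 2.56], [-1, 4.14], [0.04, 2.09], [-2.66, 2.66]. Speed limits (rad/s): [2.57, 2.57, 3.14, 3.14, 3.14, 3.14, 3.14].

## Interface

Orientations are given as a unit quaternion [x, y, z, w].
In Python, from plant import r gives the robot as it stands.
- The arm moves only by the tool move_arm, never from a script. Its argument "targets" is a list that holds one entry, the list of rows, each a list of 7 numbers: the opening, from 0 (shut) to 1 (fully open), then the shift along the tool's x, y, z in mm, then the turn, a rotation vector about the tool's x, y, z in degrees. In form: [[[claw, dx, dy, dz, ax, ay, az], ...]]. A call has 1 to 10 rows; each row is the pose to reach, as a shift and turn from the pose commanded when the call began, along the tool's axes at that moment; what a row does not reach only later rows make up. A row lasts 1/8 s, in which the tool goes at most 62.5 mm and 10.7 degrees, less where a joint would pass 70% of its speed; a pose out of reach is approached as far as the arm can. A call with a gripper value outside its range is refused whole. The fingers move at their own pace and stop on an object; "newtons" is the grip in N (left out, the last holds). Time passes only in rows, so rows that repeat a pose let the fingers close. It gives the time, the measured TCP pose, the force, the opening and the grip force at its end, in the units of the state.
- r.get_state(): the state, without advancing time (a new reading comes with each control period).
- r.snapshot(name): name is "scene" or "top" or "wrist"; returns the picture (400x640x3 uint8, red, green, blue); there is no depth.
- r.camera_info(name): a dict with "fx", "fy", "cx", "cy" (pixels), "k1" (the pictures are not rectified: a ray, as slopes to the right and down, at radius r is drawn at 1 + k1 r^2 times it, then the intrinsics apply), "R" (3x3) and "t" (3): a world point X has camera coordinates R X + t. Camera axes: x right, y down, z forward; pixel columns grow to the right and rows downward; lengths in m; the calibration is good to about 2 mm. A picture is of the moment at which its call begins: read the wrist's pose just before it. camera_info takes no time and is no camera call; for the wrist camera it gives the pose at the moment of the call.
- r.finish_job(): hands the job in; it is judged then, once.
The state is a dict: "clock": time; "q": joint angles; "qd": joint speeds; "joint_torque": joint torques, N m; "tool_pos": TCP position; "eef_rot": TCP orientation; "contact_force": force on the tool from outside, world axes, zero at the start; "moment": the same for the moment, N m; "opening": opening from 0.0 (shut) to 1.0 (fully open); "finger_force": force on a finger pad.
Only numpy, scipy, OpenCV 4.12 (cv2) and the standard library are available. Lean on these libraries where they do the work, as an engineer would, in place of code of your own. Each camera call takes 0.05 s, during which the arm holds its last target. There are 200 camera calls.

## Working session

There is one attempt and no reset: what is moved stays moved. The work goes in short steps, Python scripts to look and compute and a tool call to move; the robot and the scene stay as the last step left them, time stands still between calls to the robot, and variables do not carry over. Pictures are saved under pics/ and viewed, at most 10 in all, crops included, and the job is handed in when it is done.

Besides the shell and the picture viewer there is one more tool, called by a JSON object that holds its "op" and its "data". move_arm: Moves the arm, as the interface text tells. Its arguments: {"type":"object","properties":{"targets":{"type":"array","items":{"type":"array","items":{"type":"array","items":{"type":"number"}}}},"newtons":{"type":"number"}},"required":["targets"]}

```bash
ls; mkdir -p pics; python3 - <<'E'
from plant import r
import cv2,json
for n in("scene","top"):
    cv2.imwrite(f"pics/{n}0.png",r.snapshot(n)[:,:,::-1])
    print(n,r.camera_info(n))
print(r.get_state())
E
```

```text
pics
scene {'fx': 406.58347824498503, 'fy': 406.58347824498503, 'cx': 319.31725043909665, 'cy': 199.63999118195852, 'k1': -0.10636541166465431, 'R': array([[ 0.08374802,  0.99648632, -0.00113324],
       [ 0.67946342, -0.05793615, -0.73141839],
       [-0.72891407,  0.06048485, -0.68192804]]), 't': array([-0.08300094, -0.35423076,  1.51853404])}
top {'fx': 439.73488191481636, 'fy': 439.73488191481636, 'cx': 314.39023650556805, 'cy': 201.6350750009392, 'k1': -0.01466207521802587, 'R': array([[ 0.02839462, -0.9995278 , -0.01174437],
       [-0.9919216 , -0.02672148, -0.12400608],
       [ 0.1236337 ,  0.0151706 , -0.99221195]]), 't': array([0.00583585, 0.6374376 , 1.03778323])}
{'clock': 0.1, 'q': array([ 1.2417941 ,  0.68991987, -0.19451302,  1.56621875,  0.15731077,
        0.90248796, -0.21510686]), 'qd': array([ 6.64716540e-04, -2.71584271e-04, -1.44717573e-03, -2.40376199e-03,
       -9.18477703e-05, -6.35724785e-04,  1.18811736e-03]), 'joint_torque': array([-2.63102353e-03, -5.28495347e+01, -1.27125174e+00, -1.53837222e+01,
       -5.25355933e-02,  2.00246133e-03,  5.37522521e-05]), 'tool_pos': array([ 0.22156654, -0.58381375,  0.23798339]), 'eef_rot': array([ 9.83585415e-01,  1.80441281e-01, -2.10751415e-04, -7.93799993e-04]), 'contact_force': array([ 0.20903523, -0.55302714, -0.27471702]), 'moment': array([-0.02471479,  0.01025274,  0.06002817]), 'finger_force': 0.0, 'opening': 0.999977524614177}
```

View pics/top0.png

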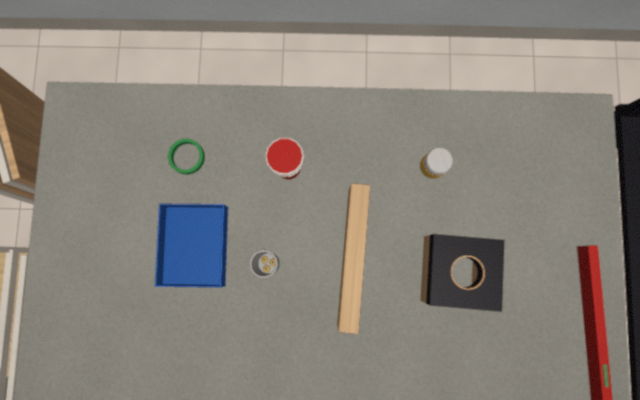

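View pics/scene0.png

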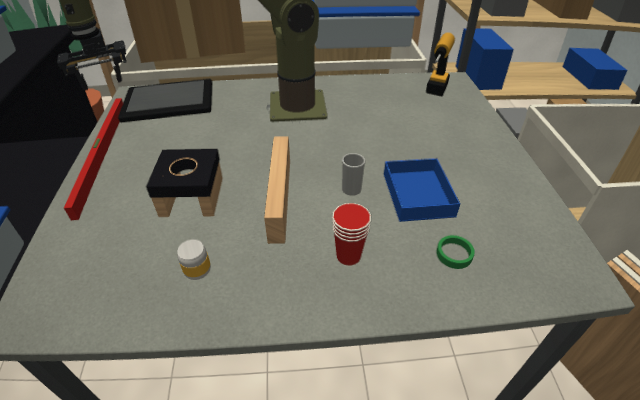

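```bash
cat > h.py <<'E'
import numpy as np,cv2
from plant import r
def ray(n,px,ci=None):
    c=ci or r.camera_info(n);K=np.array([[c['fx'],0,c['cx']],[0,c['fy'],c['cy']],[0,0,1]])
    u=cv2.undistortPoints(np.float64(px).reshape(-1,1,2),K,np.array([c['k1'],0,0,0.]))[:,0]
    d=np.c_[u,np.ones(len(u))]@c['R'];o=-c['R'].T@c['t'];return o,d
def onplane(n,px,z,ci=None):
    o,d=ray(n,px,ci);return o+d*((z-o[2])/d[:,2])[:,None]
E
python3 - <<'E'
from h import *
T=cv2.imread('pics/top0.png');S=cv2.imread('pics/scene0.png')
hsv=cv2.cvtColor(T,cv2.COLOR_BGR2HSV)
m=cv2.inRange(hsv,(100,120,40),(130,255,255));m[:150]=0
c=max(cv2.findContours(m,0,1)[0],key=cv2.contourArea);b=cv2.boxPoints(cv2.minAreaRect(c));print('tray',b,onplane('top',b,.05).round(3))
R=cv2.inRange(hsv,(8,60,120),(25,255,255));R[:,:330]=0;R[:,380:]=0;R[:170]=0
c=max(cv2.findContours(R,0,1)[0],key=cv2.contourArea);b=cv2.boxPoints(cv2.minAreaRect(c));print('rail',b,onplane('top',b,.095).round(3))
k=cv2.inRange(hsv,(0,0,0),(180,255,50));k[:,:400]=0;k[:,520:]=0;k[:220]=0
c=max(cv2.findContours(k,0,1)[0],key=cv2.contourArea);b=cv2.boxPoints(cv2.minAreaRect(c));print('wt',b,onplane('top',b,.11).round(3))
a=cv2.resize(T[240:290,240:290],None,fx=8,fy=8,interpolation=2)
b=cv2.resize(T[247:297,442:492],None,fx=8,fy=8,interpolation=2)
c=cv2.resize(S[145:205,325:385],(400,400),interpolation=2)[:,:]
# scene crops: pot, cutout
d=cv2.resize(S[140:200,150:210],(400,400),interpolation=2)
im=np.vstack([np.hstack([a,b]),np.hstack([c,d])])
cv2.imwrite('pics/crop.png',cv2.resize(im,(600,600)))
E
```

```text
tray [[154.86653 285.20276]
 [158.3206  202.30501]
 [227.40898 205.18369]
 [223.95491 288.08142]] [[0.425 0.398 0.05 ]
 [0.624 0.404 0.05 ]
 [0.621 0.234 0.05 ]
 [0.423 0.232 0.05 ]]
rail [[337.42072 331.95175]
 [349.86902 182.57242]
 [370.4759  184.28964]
 [358.0276  333.66898]] [[ 0.337 -0.037  0.095]
 [ 0.677 -0.059  0.095]
 [ 0.674 -0.107  0.095]
 [ 0.335 -0.084  0.095]]
wt [[425.4436  302.90274]
 [429.70044 234.79378]
 [434.3697  235.0856 ]
 [430.11285 303.19458]] [[ 0.408 -0.231  0.11 ]
 [ 0.56  -0.241  0.11 ]
 [ 0.559 -0.251  0.11 ]
 [ 0.408 -0.241  0.11 ]]
```

View pics/crop.png

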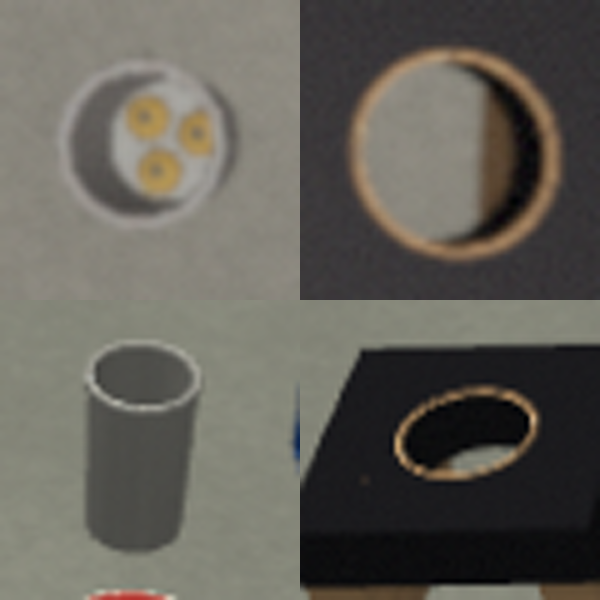

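```bash
python3 - <<'E'
from h import *
def tri(a,b):
    A=np.zeros((3,3));y=np.zeros(3)
    for n,p in(('top',a),('scene',b)):
        o,d=ray(n,p);d=d[0]/np.linalg.norm(d);P=np.eye(3)-np.outer(d,d);A+=P;y+=P@o
    return np.linalg.solve(A,y)
for n,a,b,z in(('pot',(263.4,263.4),(353.1,159.8),.107),('cut',(467.4,272.2),(182.8,166.3),.11)):
    print(n,onplane('top',[a],z),onplane('scene',[b],z),tri(a,b))
print(onplane('top',[(285,157),(438,160),(187,157)],.1))
E
```

```text
pot [[0.48488642 0.13368043 0.107     ]] [[0.48947459 0.13390018 0.107     ]] [0.48484689 0.13445475 0.10340257]
cut [[ 0.47827843 -0.32475957  0.11      ]] [[ 0.4809129  -0.32346668  0.11      ]] [ 0.47819215 -0.32487477  0.1080521 ]
[[ 0.73307196  0.09441947  0.1       ]
 [ 0.73522941 -0.26321934  0.1       ]
 [ 0.7272621   0.32525743  0.1       ]]
```

{"op": "move_arm", "data": {"targets": [[[1, 0, 0, -40, 0, 8, 0], [1, 0, 0, -80, 0, 16, 0], [1, 0, 0, -120, 0, 24, 0], [1, 0, 0, -120, 0, 24, 0]]], "newtons": 20}}

```text
clock: 0.6
tool_pos: [0.2182, -0.5872, 0.36]
eef_rot: [0.963, 0.173, 0.204, -0.035]
contact_force: [0.2, -0.2, -0.9]
opening: 0.997
finger_force: 0.0
```

```bash
python3 - <<'E'
from h import *
s=r.get_state();print(s['clock'],s['q'].round(3),s['tool_pos'].round(3),s['eef_rot'].round(3))
E
```

```text
0.6 [ 1.581  0.644 -0.438  1.383 -0.174  1.167  0.077] [ 0.218 -0.587  0.36 ] [ 0.963  0.173  0.204 -0.035]
```

```bash
python3 - <<'E'
import numpy as np,itertools
from scipy.spatial.transform import Rotation as R
Q=np.array([[1.2417941,.68991987,-.19451302,1.56621875,.15731077,.90248796,-.21510686],[1.581,.644,-.438,1.383,-.174,1.167,.077]])
E=[R.from_quat([.983585,.180441,-.00021,-.00079]),R.from_quat([.963,.173,.204,-.035])]
P=np.array([[.22156654,-.58381375,.23798339],[.218,-.587,.36]])
out=[]
for s in itertools.product([1,-1],repeat=7):
  for o in range(4):
   for a in range(4):
    tot=0
    for q,e in zip(Q,E):
        x=np.array(s)*q; x[6]+=o*np.pi/2; x[0]+=a*np.pi/2
        tot+=(R.from_euler('ZYZYZYZ',x).inv()*e).magnitude()
    out.append((tot,s,o,a))
out.sort(key=lambda t:t[0])
for t in out[:6]:
    x=np.array(t[1])*Q; x[:,6]+=t[2]*np.pi/2;x[:,0]+=t[3]*np.pi/2
    A=[];b=[]
    for q,p in zip(x,P):
        f=lambda k:R.from_euler('ZYZYZYZ'[:k],q[:k]).as_matrix()
        A.append(np.c_[[0,0,1],f(2)[:,2],f(4)[:,2],f(7)[:,2],f(3)[:,0],f(4)[:,0]]);b.append(p)
    A=np.vstack(A);b=np.hstack(b)
    z=np.linalg.lstsq(A[:,:4],b,rcond=None);print(t,z[0].round(3),np.abs(A[:,:4]@z[0]-b).max().round(4))
E
```

```text
Traceback (most recent call last):
  File "scipy/spatial/transform/_rotation.pyx", line 1413, in scipy.spatial.transform._rotation.Rotation.from_euler
ValueError: Expected axis specification to be a non-empty string of upto 3 characters, got ZYZYZYZ
```

```bash
cat > fit.py <<'E'
import numpy as np,itertools
from scipy.spatial.transform import Rotation as R
def chain(x,k):
    M=R.identity()
    for i in range(k): M=M*R.from_euler('ZYZYZYZ'[i],x[i])
    return M
if __name__=="__main__":
    Q=np.array([[1.2417941,.68991987,-.19451302,1.56621875,.15731077,.90248796,-.21510686],[1.581,.644,-.438,1.383,-.174,1.167,.077]])
    E=[R.from_quat([.983585,.180441,-.00021,-.00079]),R.from_quat([.963,.173,.204,-.035])]
    P=np.array([[.22156654,-.58381375,.23798339],[.218,-.587,.36]])
    out=[]
    for s in itertools.product([1,-1],repeat=7):
        M=[chain(np.array(s)*q,7) for q in Q]
        for o in range(4):
            for a in range(4):
                tot=sum((R.from_euler('Z',a*np.pi/2)*m*R.from_euler('Z',o*np.pi/2)).inv().__mul__(e).magnitude() for m,e in zip(M,E))
                out.append((tot,s,o,a))
    out.sort(key=lambda t:t[0])
    for t in out[:6]:
        x=np.array(t[1])*Q; x[:,6]+=t[2]*np.pi/2;x[:,0]+=t[3]*np.pi/2
        A=np.vstack([np.c_[[0,0,1],chain(q,2).as_matrix()[:,2],chain(q,4).as_matrix()[:,2],chain(q,7).as_matrix()[:,2]] for q in x]);b=P.ravel()
        z=np.linalg.lstsq(A,b,rcond=None)[0];print(t,z.round(4),np.abs(A@z-b).max().round(4))
E
python3 fit.py
```

```text
(0.0008096619939177926, (-1, -1, -1, -1, -1, -1, -1), 3, 2) [0.1589 0.7401 0.2167 0.3472] 0.0232
(0.0008096619939177965, (-1, 1, -1, 1, -1, 1, -1), 1, 0) [0.1589 0.7401 0.2167 0.3472] 0.0232
(0.36274288950904526, (1, 1, -1, 1, -1, 1, 1), 1, 2) [ 0.9172 -1.0248  1.3936 -0.9274] 0.1107
(0.3627428895090453, (1, -1, -1, -1, -1, -1, 1), 3, 0) [ 0.9172 -1.0248  1.3936 -0.9274] 0.1107
(0.5835574279977453, (-1, -1, -1, -1, -1, -1, 1), 3, 2) [0.1589 0.7401 0.2167 0.3472] 0.0232
(0.5835574279977455, (-1, 1, -1, 1, -1, 1, 1), 1, 0) [0.1589 0.7401 0.2167 0.3472] 0.0232
```

```bash
cat >> h.py <<'E'
from scipy.spatial.transform import Rotation as R
from fit import chain
S0=np.array([-1,1,-1,1,-1,1,-1.])
def ori(q):
    x=S0*np.array(q);x[6]+=np.pi/2;return chain(x,7)
def face(az,pitch,roll=0): # deg; z outward at azimuth az, pitch below level, y left; roll about tool z
    a,p=np.radians([az,pitch]);z=np.array([np.cos(a)*np.cos(p),np.sin(a)*np.cos(p),-np.sin(p)]);y=np.array([-np.sin(a),np.cos(a),0])
    return R.from_matrix(np.c_[np.cross(y,z),y,z])*R.from_euler('z',roll,degrees=True)
def rel(pos,rot,s=None):
    s=s or r.get_state();e=R.from_quat(s['eef_rot'])
    return (e.inv().apply(np.array(pos)-s['tool_pos'])*1000).round(1),np.degrees((e.inv()*rot).as_rotvec()).round(1)
def st():
    s=r.get_state();e=R.from_quat(s['eef_rot']).as_matrix()
    print(round(s['clock'],2),'q',s['q'].round(3),'p',s['tool_pos'].round(4),'z',e[:,2].round(3),'y',e[:,1].round(3),'F',s['contact_force'].round(1),round(s['opening'],3),s['finger_force'])
    with open('log.txt','a') as f: f.write(repr((list(s['q']),list(s['tool_pos'])))+'\n')
E
python3 - <<'E'
from h import *
st()
W=ori([0.1,.6,0,1.6,1.5,1.0,-.75]);print(W.as_matrix().round(2),rel([.42,-.05,.47],W))
E
```

```text
0.6 q [ 1.581  0.644 -0.438  1.383 -0.174  1.167  0.077] p [ 0.2182 -0.5872  0.36  ] z [ 0.381  0.138 -0.914] y [ 0.348 -0.937  0.004] F [ 0.2 -0.2 -0.9] 0.997 0.0
[[ 0.09  0.94  0.32]
 [ 0.41  0.25 -0.88]
 [-0.91  0.21 -0.37]] (array([ 389.1, -433. ,   50.6]), array([-43.5, -64.5, -79.8]))
```

{"op": "move_arm", "data": {"targets": [[[1, 35, -39, 5, -3.9, -5.8, -7.2], [1, 70, -78, 9, -7.8, -11.6, -14.4], [1, 105, -117, 14, -11.7, -17.4, -21.5], [1, 140, -156, 18, -15.7, -23.2, -28.7], [1, 175, -195, 23, -19.6, -29, -35.9], [1, 210, -234, 27, -23.5, -34.8, -43.1], [1, 245, -273, 32, -27.4, -40.6, -50.3], [1, 280, -312, 36, -31.3, -46.4, -57.5], [1, 315, -351, 41, -35.2, -52.2, -64.6], [1, 350, -390, 45, -39.1, -58, -71.8]]]}}

```text
clock: 1.85
tool_pos: [0.4002, -0.097, 0.4604]
eef_rot: [0.626, 0.596, -0.218, 0.453]
contact_force: [0.4, -1.5, -0.8]
opening: 0.998
finger_force: 0.0
```

```bash
python3 - <<'E'
from h import *
st()
W=ori([0.1,.6,0,1.6,1.5,1.0,-.75]);print(rel([.42,-.05,.47],W))
F=face(10,20);print(F.as_matrix().round(2),rel([.40,.10,.40],F))
E
```

```text
1.85 q [-0.023  0.325 -0.81   2.196  1.035  1.612 -1.413] p [ 0.4002 -0.097   0.4604] z [ 0.267 -0.827 -0.495] y [0.944 0.122 0.307] F [ 0.4 -1.5 -0.8] 0.998 0.0
(array([ 21.8,  27.3, -38.3]), array([-4. , -7.4, -8.5]))
[[-0.34 -0.17  0.93]
 [-0.06  0.98  0.16]
 [-0.94  0.   -0.34]] (array([ 157.3,    5.2, -133. ]), array([-76.6,   5.7, -52.1]))
```

```bash
cat >> log.txt <<'E'
([1.2417941,.68991987,-.19451302,1.56621875,.15731077,.90248796,-.21510686],[.22156654,-.58381375,.23798339])
E
cat > fk.py <<'E'
from h import *
def basis(q):
    x=S0*np.array(q);c=[chain(x,k).as_matrix() for k in(1,2,3,4,5,6)]
    return np.c_[[0,0,1],c[1][:,2],c[3][:,2],c[5][:,2],c[0][:,0],c[2][:,0],c[3][:,0],c[4][:,0],c[5][:,0]]
def load():
    D=[eval(l) for l in open('log.txt')];A=np.vstack([basis(q) for q,p in D]);b=np.hstack([p for q,p in D]);return A,b
def fit(cols):
    A,b=load();z=np.linalg.lstsq(A[:,cols],b,rcond=None)[0];return z,np.abs(A[:,cols]@z-b).max()
if __name__=="__main__":
    for c in([0,1,2,3],[0,1,2,3,4],[0,1,2,3,5],[0,1,2,3,6],[0,1,2,3,5,6],[0,1,2,3,7],[0,1,2,3,8],[0,1,2,3,5,6,8]):
        z,e=fit(c);print(c,z.round(4),e.round(4))
E
python3 fk.py
```

```text
[0, 1, 2, 3] [0.1769 0.6809 0.2612 0.3043] 0.0301
[0, 1, 2, 3, 4] [0.2353 0.603  0.2549 0.3002 0.0488] 0.0272
[0, 1, 2, 3, 5] [ 0.1746  0.6877  0.2858  0.3068 -0.0277] 0.0302
[0, 1, 2, 3, 6] [ 0.1716  0.6532  0.2512  0.3144 -0.0403] 0.0284
[0, 1, 2, 3, 5, 6] [ 0.1654  0.6509  0.2864  0.3234 -0.045  -0.0596] 0.0276
[0, 1, 2, 3, 7] [0.1547 0.7198 0.2771 0.2314 0.0839] 0.0171
[0, 1, 2, 3, 8] [ 0.1799  0.6739  0.2355  0.3104 -0.0273] 0.0326
[0, 1, 2, 3, 5, 6, 8] [ 0.1552  0.6584  0.3551  0.3203 -0.0771 -0.0779  0.0474] 0.0227
```

```bash
python3 - <<'E'
from h import *
F=face(10,20);print(rel([.50,.11,.42],F))
E
```

```text
(array([ 165.9,  107. , -124.4]), array([-76.6,   5.7, -52.1]))
```

Half of it first.

{"op": "move_arm", "data": {"targets": [[[1, 16, 11, -12, -7.7, 0.6, -5.2], [1, 33, 21, -25, -15.3, 1.1, -10.4], [1, 50, 32, -37, -23, 1.7, -15.6], [1, 66, 43, -50, -30.6, 2.3, -20.8], [1, 83, 53, -62, -38.3, 2.9, -26]]]}}

```text
clock: 2.48
tool_pos: [0.4503, 0.006, 0.4403]
eef_rot: [0.304, 0.769, -0.089, 0.556]
contact_force: [-35.4, -32.6, -23.5]
opening: 0.998
finger_force: 0.0
```

```bash
python3 - <<'E'
from h import *
st()
F=face(10,20);print(rel([.50,.11,.42],F))
E
```

```text
2.48 q [-0.132  0.381 -1.069  2.561  1.438  1.576 -1.445] p [0.4503 0.006  0.4403] z [ 0.8   -0.475 -0.367] y [0.566 0.799 0.201] F [-35.4 -32.6 -23.5] 0.998 0.0
(array([ 46.9, 107.2,  -2.2]), array([-38.2,   2.7, -26.4]))
```

```bash
python3 - <<'E'
from h import *
e=R.from_quat(r.get_state()['eef_rot']);print(rel([.60,.0,.44],e), rel([.65,.05,.44],face(10,20)))
cv2.imwrite('pics/s1.png',r.snapshot('scene')[:,:,::-1])
E
```

```text
(array([-31.6,  79.9, 122.7]), array([0., 0., 0.])) (array([-23. , 148.2, 139. ]), array([-38.2,   2.7, -26.4]))
```

View pics/s1.png

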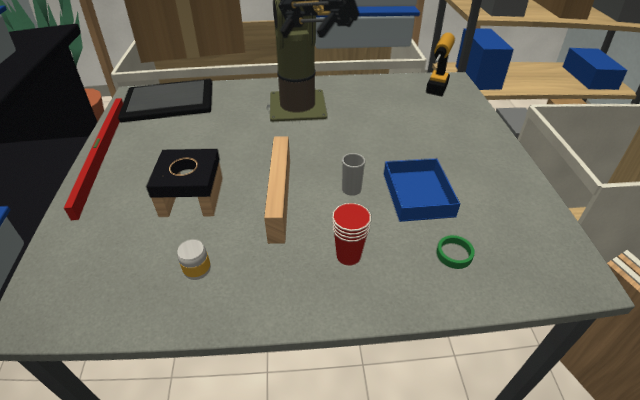

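{"op": "move_arm", "data": {"targets": [[[1, -6, 16, 25, 0, 0, 0], [1, -13, 32, 49, 0, 0, 0], [1, -19, 48, 74, 0, 0, 0], [1, -25, 64, 98, 0, 0, 0], [1, -32, 80, 123, 0, 0, 0]]]}}

```text
clock: 3.15
tool_pos: [0.6006, -0.0031, 0.4396]
eef_rot: [0.305, 0.768, -0.091, 0.555]
contact_force: [-0.1, 0.5, 0.5]
opening: 1.004
finger_force: 0.0
```

```bash
python3 - <<'E'
from h import *
st();print(rel([.65,.05,.42],face(5,20)))
E
python3 fk.py
```

```text
3.15 q [ 0.098  0.522 -0.963  2.254  1.773  1.485 -1.134] p [ 0.6006 -0.0031  0.4396] z [ 0.797 -0.479 -0.368] y [0.571 0.797 0.199] F [-0.1  0.5  0.5] 1.004 0.0
(array([27.6, 66.6, 21.1]), array([-33.8,   2.1, -24.8]))
[0, 1, 2, 3] [0.1825 0.6667 0.2691 0.2993] 0.0306
[0, 1, 2, 3, 4] [0.2322 0.6019 0.2652 0.2935 0.0376] 0.0278
[0, 1, 2, 3, 5] [ 0.19    0.6725  0.2956  0.3052 -0.0251] 0.0324
[0, 1, 2, 3, 6] [ 0.1808  0.6613  0.2657  0.2998 -0.0072] 0.0295
[0, 1, 2, 3, 5, 6] [ 0.1874  0.6557  0.2973  0.3103 -0.0381 -0.0263] 0.0295
[0, 1, 2, 3, 7] [0.1734 0.6799 0.2759 0.2607 0.0388] 0.0231
[0, 1, 2, 3, 8] [ 0.192   0.6557  0.2319  0.3088 -0.0398] 0.0342
[0, 1, 2, 3, 5, 6, 8] [ 0.1833  0.6595  0.3297  0.308  -0.0506 -0.0341  0.0244] 0.027
```

{"op": "move_arm", "data": {"targets": [[[1, 6, 13, 4, -6.8, 0.4, -5], [1, 11, 27, 8, -13.6, 0.8, -10], [1, 17, 40, 13, -20.3, 1.2, -15], [1, 22, 53, 17, -27, 1.7, -20], [1, 28, 67, 21, -33.8, 2.1, -24.8]]]}}

```text
clock: 3.78
tool_pos: [0.6486, 0.0514, 0.4192]
eef_rot: [-0.039, 0.819, 0.025, 0.572]
contact_force: [2.0, 0.3, -0.6]
opening: 1.004
finger_force: 0.0
```

```bash
python3 - <<'E'
from h import *
st()
E
cat > fk.py <<'E'
from h import *
def basis(q):
    x=S0*np.array(q);c=[chain(x,k).as_matrix() for k in range(1,8)]
    return np.hstack([np.c_[[0,0,1]]]+[c[k] for k in (0,2,3,4,5)]+[c[1][:,1:],c[6][:,:2]]) 
D=[eval(l) for l in open('log.txt')];A=np.vstack([basis(q) for q,p in D]);b=np.hstack([p for q,p in D])
# greedy selection
import itertools
names=['z0']+[f'{a}{k}' for k in(1,3,4,5,6) for a in'xyz']+['y2','z2','x7','y7']
best=[]
core=[0,names.index('z2'),names.index('z4'),names.index('z6')]
for n in(1,2,3):
  res=[]
  for c in itertools.combinations([i for i in range(A.shape[1]) if i not in core],n):
    cc=core+list(c);z,_,rk,_=np.linalg.lstsq(A[:,cc],b,rcond=1e-6)
    res.append((np.abs(A[:,cc]@z-b).max(),rk,[names[i] for i in cc],z.round(4)))
  res.sort(key=lambda t:t[0]); [print(*t) for t in res[:4]]
E
python3 fk.py
```

```text
3.77 q [ 0.454  0.575 -1.012  2.367  2.565  1.045 -0.883] p [0.6486 0.0514 0.4192] z [ 0.935  0.086 -0.343] y [-0.092  0.996 -0.003] F [ 2.   0.3 -0.6] 1.004 0.0
0.0098209352648261 5 ['z0', 'z2', 'z4', 'z6', 'y3'] [ 0.3362  0.5646  0.3304  0.3196 -0.0403]
0.009820935264826162 5 ['z0', 'z2', 'z4', 'z6', 'y4'] [ 0.3362  0.5646  0.3304  0.3196 -0.0403]
0.01252661163006133 5 ['z0', 'z2', 'z4', 'z6', 'y2'] [ 0.3128  0.5916  0.3405  0.3278 -0.0351]
0.012526611630061607 5 ['z0', 'z2', 'z4', 'z6', 'y1'] [ 0.3128  0.5916  0.3405  0.3278 -0.0351]
0.00032796360130687985 6 ['z0', 'z2', 'z4', 'z6', 'y4', 'y2'] [ 0.3476  0.563   0.345   0.3261 -0.0273 -0.0186]
0.0003279636013070464 6 ['z0', 'z2', 'z4', 'z6', 'y1', 'y4'] [ 0.3476  0.563   0.345   0.3261 -0.0186 -0.0273]
0.0003279636013070464 6 ['z0', 'z2', 'z4', 'z6', 'y3', 'y2'] [ 0.3476  0.563   0.345   0.3261 -0.0273 -0.0186]
0.0003279636013071574 6 ['z0', 'z2', 'z4', 'z6', 'y1', 'y3'] [ 0.3476  0.563   0.345   0.3261 -0.0186 -0.0273]
2.256662162691825e-09 7 ['z0', 'z2', 'z4', 'z6', 'y4', 'y6', 'y2'] [ 3.469e-01  5.634e-01  3.448e-01  3.261e-01 -2.690e-02 -4.000e-04
 -1.880e-02]
2.2566625512698835e-09 7 ['z0', 'z2', 'z4', 'z6', 'y1', 'y4', 'y5'] [ 3.469e-01  5.634e-01  3.448e-01  3.261e-01 -1.880e-02 -2.690e-02
 -4.000e-04]
2.256662579025459e-09 7 ['z0', 'z2', 'z4', 'z6', 'y4', 'y5', 'y2'] [ 3.469e-01  5.634e-01  3.448e-01  3.261e-01 -2.690e-02 -4.000e-04
 -1.880e-02]
2.256662662292186e-09 7 ['z0', 'z2', 'z4', 'z6', 'y3', 'y5', 'y2'] [ 3.469e-01  5.634e-01  3.448e-01  3.261e-01 -2.690e-02 -4.000e-04
 -1.880e-02]
```

```bash
cat > ik.py <<'E'
from h import *
from scipy.optimize import least_squares
L=np.array([[-3.01,3.01],[-.46,2.08],[-1.47,1.51],[.13,2.56],[-1,4.14],[.04,2.09],[-2.66,2.66]])
def fk(q):
    x=S0*np.array(q);c=[chain(x,k).as_matrix() for k in(2,4,6)]
    p=np.array([0,0,.3469])+.5634*c[0][:,2]-.0188*c[0][:,1]+.3448*c[1][:,2]-.0269*c[1][:,1]+.3261*c[2][:,2]-.0004*c[2][:,1]
    return p,ori(q)
def ik(p,Rt,q0,w=.02):
    def f(q):
        P,O=fk(q);return np.r_[(P-p)*3,(O.inv()*Rt).as_rotvec(),w*(q-q0)]
    s=least_squares(f,np.clip(q0,L[:,0]+.03,L[:,1]-.03),bounds=(L[:,0]+.02,L[:,1]-.02))
    P,O=fk(s.x);return s.x,np.linalg.norm(P-p)*1000,np.degrees((O.inv()*Rt).magnitude())
def marg(q): return np.min(np.c_[q-L[:,0],L[:,1]-q])
E
python3 - <<'E'
from ik import *
q0=r.get_state()['q'];print(fk(q0)[0])
for name,c in(('grasp',[.487,.134,.082]),('pour',[.5,.27,.2]),('end',[.479,-.324,.207])):
  for pitch in(15,25,40):
    for az in(-60,-40,-20,0,20,40):
      Rt=face(az,pitch);p=np.array(c)+.019*Rt.as_matrix()[:,2]
      q,e,a=ik(p,Rt,q0,.005)
      if e<3 and a<1.5: print(name,pitch,az,q.round(2),round(e,1),round(a,1),round(marg(q),2))
E
```

```text
[0.64867664 0.05146583 0.41924147]
grasp 15 -60 [-0.57  1.37 -0.62  1.91  1.35  1.89 -1.78] 0.0 0.0 0.2
grasp 15 -40 [-0.61  1.41 -0.6   2.19  1.58  1.93 -1.93] 0.0 0.0 0.16
grasp 15 -20 [-0.65  1.51 -0.5   2.46  1.82  2.07 -2.12] 0.0 0.0 0.02
grasp 25 -60 [-0.5   1.29 -0.69  1.97  1.38  1.77 -1.74] 0.0 0.0 0.32
grasp 25 -40 [-0.53  1.32 -0.68  2.24  1.62  1.82 -1.84] 0.0 0.0 0.27
grasp 25 -20 [-0.49  1.44 -0.72  2.5   1.89  2.07 -1.9 ] 0.0 0.0 0.02
grasp 40 -60 [-0.37  1.19 -0.79  2.04  1.41  1.59 -1.66] 0.0 0.0 0.5
grasp 40 -40 [-0.39  1.2  -0.78  2.27  1.67  1.6  -1.68] 0.0 0.0 0.29
grasp 40 -20 [-0.35  1.26 -0.81  2.5   1.96  1.75 -1.65] 0.0 0.0 0.06
pour 15 -60 [-0.68  1.21 -0.73  1.63  1.27  2.07 -1.46] 0.0 0.0 0.02
pour 15 -40 [-0.7   1.17 -0.73  1.94  1.46  1.99 -1.52] 0.0 0.0 0.1
pour 15 -20 [-0.69  1.18 -0.74  2.24  1.71  2.   -1.61] 0.0 0.0 0.09
pour 15 0 [-0.68  1.22 -0.65  2.52  2.03  2.07 -1.69] 0.0 0.0 0.02
pour 25 -60 [-0.61  1.15 -0.82  1.67  1.26  1.97 -1.43] 0.0 0.0 0.12
pour 25 -40 [-0.63  1.1  -0.81  1.96  1.45  1.86 -1.45] 0.0 0.0 0.23
pour 25 -20 [-0.62  1.08 -
[... 490 characters left out ...]
68  1.08 -0.71] 0.0 0.0 0.05
end 15 -60 [ 0.43  1.19 -0.62  2.52  2.11  2.04 -1.64] 0.0 0.0 0.04
end 15 0 [ 1.44  1.24 -0.86  2.41  3.67  0.95 -0.7 ] 0.0 0.0 0.15
end 15 20 [ 1.71  1.45 -1.3   2.12  3.76  0.06 -0.59] 0.2 0.1 0.02
end 25 -60 [ 0.49  1.04 -0.66  2.5   2.12  1.75 -1.5 ] 0.0 0.0 0.06
end 25 0 [ 1.42  1.11 -0.9   2.4   3.44  0.78 -0.68] 0.0 0.0 0.16
end 25 20 [ 1.64  1.27 -1.21  2.13  3.4   0.06 -0.37] 0.1 0.0 0.02
end 40 -60 [ 0.63  0.85 -0.71  2.39  2.05  1.29 -1.23] 0.0 0.0 0.17
end 40 -40 [ 0.83  0.86 -0.75  2.5   2.45  1.22 -1.08] 0.0 0.0 0.06
end 40 -20 [ 1.09  0.87 -0.78  2.47  2.84  0.94 -0.84] 0.0 0.0 0.09
end 40 0 [ 1.34  0.92 -0.89  2.31  3.12  0.49 -0.63] 0.0 0.0 0.25
```

```bash
python3 - <<'E'
from ik import *
q0=np.array([-.5,1.2,-.6,1.9,1.3,1.6,-1.5])
for pitch in(20,25,32):
  for az in(-120,-100,-80,-60):
    o=[]
    for name,c,roll in(('grasp',[.487,.134,.082],0),('pour',[.47,.31,.2],0),('pour',[.47,.31,.2],-75),('pour',[.47,.31,.2],-150),('end',[.479,-.324,.207],0)):
      Rt=face(az,pitch,roll);p=np.array(c)+.019*Rt.as_matrix()[:,2]
      q,e,a=ik(p,Rt,q0+[0,0,0,0,0,0,-np.radians(roll)],.005)
      o.append(f"{name}{roll} {'OK' if e<2 and a<1 else 'NO'} {marg(q):.2f} {q.round(1)}")
    print(pitch,az,*o,sep='\n   ')
E
```

```text
20
   -120
   grasp0 OK 0.11 [-0.4  1.4 -0.5  1.2  0.7  2.  -1.6]
   pour0 NO 0.02 [-1.   1.4  0.7  0.9 -0.1  2.1 -0.9]
   pour-75 NO 0.02 [-1.   1.4  0.7  0.9 -0.1  2.1  0.4]
   pour-150 NO 0.02 [-1.   1.4  0.7  0.9 -0.1  2.1  1.7]
   end0 OK 0.44 [ 0.2  1.1 -0.3  1.7  1.1  1.6 -1.3]
20
   -100
   grasp0 OK 0.23 [-0.5  1.3 -0.5  1.4  0.9  1.9 -1.6]
   pour0 OK 0.02 [-0.8  1.2 -0.3  1.1  0.6  2.1 -1.3]
   pour-75 OK 0.02 [-0.8  1.2 -0.3  1.1  0.6  2.1 -0. ]
   pour-150 OK 0.02 [-0.8  1.2 -0.3  1.1  0.6  2.1  1.3]
   end0 OK 0.59 [ 0.2  1.  -0.3  2.   1.4  1.5 -1.4]
20
   -80
   grasp0 OK 0.34 [-0.6  1.3 -0.5  1.7  1.1  1.7 -1.6]
   pour0 OK 0.03 [-0.8  1.2 -0.6  1.3  1.   2.1 -1.4]
   pour-75 OK 0.03 [-0.8  1.2 -0.6  1.3  1.   2.1 -0.1]
   pour-150 OK 0.03 [-0.8  1.2 -0.6  1.3  1.   2.1  1.2]
   end0 OK 0.29 [ 0.2  1.  -0.3  2.3  1.7  1.5 -1.6]
20
   -60
   grasp0 OK 0.40 [-0.6  1.3 -0.5  1.9  1.3  1.7 -1.7]
   pour0 OK 0.18 [-0.8  1.1 -0.6  1.6  1.1  1.9 -1.4]
   pour-75 OK 0.18 [-0.8  1.1 -0.6  1.6  1.1  1.9 -0.1]
   pour-150 OK 0.18 [-0.8  1.1 -0.6  1.6  1.1  1.9  1.2]
   end0 OK 
[... 1625 characters left out ...]
 1.2  0.8  2.  -0.2]
   pour-150 OK 0.05 [-0.6  1.2 -0.7  1.2  0.8  2.   1.1]
   end0 OK 0.58 [ 0.3  0.9 -0.4  2.   1.4  1.4 -1.3]
32
   -80
   grasp0 OK 0.48 [-0.5  1.2 -0.6  1.8  1.1  1.6 -1.6]
   pour0 OK 0.18 [-0.7  1.1 -0.7  1.4  0.9  1.9 -1.4]
   pour-75 OK 0.18 [-0.7  1.1 -0.7  1.4  0.9  1.9 -0.1]
   pour-150 OK 0.18 [-0.7  1.1 -0.7  1.4  0.9  1.9  1.2]
   end0 OK 0.32 [ 0.3  0.9 -0.4  2.2  1.7  1.3 -1.4]
32
   -60
   grasp0 OK 0.53 [-0.5  1.2 -0.6  2.   1.4  1.6 -1.7]
   pour0 OK 0.31 [-0.7  1.1 -0.7  1.6  1.1  1.8 -1.4]
   pour-75 OK 0.31 [-0.7  1.1 -0.7  1.6  1.1  1.8 -0.1]
   pour-150 OK 0.31 [-0.7  1.1 -0.7  1.6  1.1  1.8  1.2]
   end0 OK 0.10 [ 0.4  0.9 -0.5  2.5  2.2  1.4 -1.5]
```

```bash
cat >> ik.py <<'E'
from scipy.spatial.transform import Slerp
def plan(p,Rt,n,show=True):
    s=r.get_state();d,v=rel(p,Rt,s);print('total',d,v,'deg',np.linalg.norm(v).round(1),'per',(d/n).round(2),(v/n).round(2))
    q=s['q'];e=R.from_quat(s['eef_rot']);m=9
    for k in range(1,n+1):
        q0=q;q,er,a=ik(s['tool_pos']+k/n*(np.array(p)-s['tool_pos']),e*R.from_rotvec(k/n*np.radians(v)),q,.01)
        m=min(m,marg(q))
        if er>3 or a>2: print('BAD',k,er,a,q.round(2))
    print('end q',q.round(2),'margin',round(m,2))
def tcp(c,Rt,d=.019): return np.array(c)+d*Rt.as_matrix()[:,2]
E
python3 - <<'E'
from ik import *
Rt=face(-65,25)
plan([.62,.07,.40],Rt,8)
g=tcp([.487,.134,.082],Rt);print('grasp tcp',g,'pre',g-.13*Rt.as_matrix()[:,2])
E
```

```text
total [ 27.2  21.2 -18.6] [64.9  4.4 27.1] deg 70.5 per [ 3.4   2.65 -2.33] [8.11 0.55 3.39]
end q [-0.25  0.79 -0.78  1.66  1.35  1.89 -0.94] margin 0.2
grasp tcp [0.49427742 0.11839352 0.07397025] pre [0.44448453 0.22517471 0.12891063]
```

{"op": "move_arm", "data": {"targets": [[[1, 3, 3, -2, 8.1, 0.5, 3.4], [1, 7, 5, -5, 16.2, 1.1, 6.8], [1, 10, 8, -7, 24.3, 1.7, 10.2], [1, 14, 11, -9, 32.5, 2.2, 13.5], [1, 17, 13, -12, 40.6, 2.7, 17], [1, 20, 16, -14, 48.7, 3.3, 20.3], [1, 24, 19, -16, 56.8, 3.9, 23.7], [1, 27, 21, -19, 64.9, 4.4, 27.1], [1, 27, 21, -19, 64.9, 4.4, 27.1]]]}}

```text
clock: 4.9
tool_pos: [0.6215, 0.0703, 0.4005]
eef_rot: [0.456, 0.71, -0.288, 0.452]
contact_force: [-0.4, 0.3, -0.9]
opening: 0.998
finger_force: 0.0
```

```bash
python3 - <<'E'
from ik import *
st();Rt=face(-65,25)
plan([.4445,.225,.26],Rt,7)
E
```

```text
4.9 q [-0.269  0.778 -0.743  1.649  1.336  1.866 -0.935] p [0.6215 0.0703 0.4005] z [ 0.379 -0.822 -0.425] y [0.909 0.417 0.004] F [-0.4  0.3 -0.9] 0.998 0.0
total [ 218.   -96.9 -134.7] [-0.2 -0.1 -0.3] deg 0.4 per [ 31.14 -13.84 -19.24] [-0.03 -0.01 -0.04]
end q [-0.66  0.99 -0.76  1.78  1.03  1.92 -1.51] margin 0.17
```

{"op": "move_arm", "data": {"targets": [[[1, 31, -14, -19, 0, 0, 0], [1, 62, -28, -38, 0, 0, 0], [1, 93, -42, -58, 0, 0, 0], [1, 125, -55, -77, 0, 0, 0], [1, 156, -69, -96, 0, 0, 0], [1, 187, -83, -115, 0, 0, 0], [1, 218, -97, -135, 0, 0, 0], [1, 218, -97, -135, 0, 0, 0]]]}}

```text
clock: 5.9
tool_pos: [0.4427, 0.225, 0.2603]
eef_rot: [0.454, 0.712, -0.288, 0.453]
contact_force: [0.2, 0.2, -0.1]
opening: 1.001
finger_force: 0.0
```

```bash
python3 - <<'E'
from ik import *
st();Rt=face(-65,25)
g=tcp([.487,.134,.082],Rt)
plan(g-.13*Rt.as_matrix()[:,2],Rt,5)
ci=r.camera_info('wrist');im=r.snapshot('wrist')
cv2.imwrite('pics/w1.png',im[:,:,::-1]);np.save('ci1.npy',ci,allow_pickle=True);print(ci)
E
```

```text
5.9 q [-0.653  0.99  -0.777  1.787  1.032  1.926 -1.518] p [0.4427 0.225  0.2603] z [ 0.383 -0.82  -0.425] y [0.906 0.423 0.001] F [ 0.2  0.2 -0.1] 1.001 0.0
total [118.7   1.5  56.4] [ 0.  -0.1 -0.1] deg 0.1 per [23.74  0.3  11.28] [ 0.   -0.02 -0.02]
end q [-0.68  1.21 -0.72  1.78  1.13  1.83 -1.66] margin 0.19
{'fx': 282.7337711241434, 'fy': 282.7337711241434, 'cx': 316.63055922089313, 'cy': 200.34181182542486, 'k1': -0.051592041216669965, 'R': array([[ 0.90616449,  0.42292079,  0.0019803 ],
       [ 0.05322496, -0.11868427,  0.99150449],
       [ 0.41956289, -0.89836076, -0.13005741]]), 't': array([-0.49743958, -0.22473328,  0.21299555])}
```

View pics/w1.png

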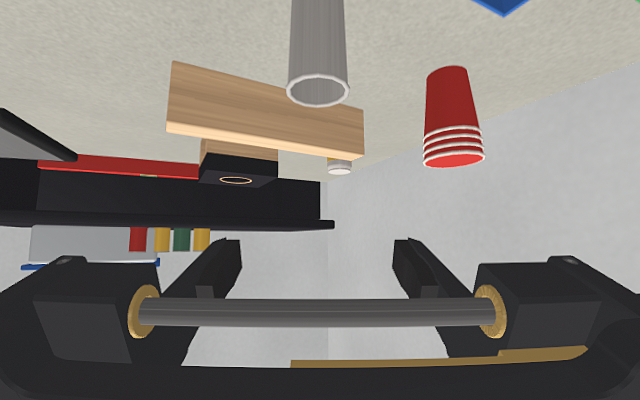

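```bash
python3 - <<'E'
from ik import *
ci=np.load('ci1.npy',allow_pickle=True).item()
im=cv2.imread('pics/w1.png')
print(onplane('wrist',[(317,91)],.107,ci), onplane('wrist',[(287,90),(348,91)],.107,ci))
E
```

```text
[[0.48527032 0.13681385 0.107     ]] [[0.45742376 0.12622227 0.107     ]
 [0.51329177 0.14992296 0.107     ]]
```

{"op": "move_arm", "data": {"targets": [[[1, 0, 0, 0, 0, 0, -10], [1, 0, 0, 0, 0, 0, -20], [1, 0, 0, 0, 0, 0, -30], [1, 0, 0, 0, 0, 0, -40], [1, 0, 0, 0, 0, 0, -50], [1, 0, 0, 0, 0, 0, -60], [1, 0, 0, 0, 0, 0, -70], [1, 0, 0, 0, 0, 0, -80], [1, 0, 0, 0, 0, 0, -90]]]}}

```text
clock: 7.08
tool_pos: [0.4453, 0.2222, 0.2623]
eef_rot: [-0.18, 0.824, -0.525, 0.115]
contact_force: [-0.8, 0.5, 0.1]
opening: 1.0
finger_force: 0.0
```

{"op": "move_arm", "data": {"targets": [[[1, 0, 0, 0, 0, 0, -10], [1, 0, 0, 0, 0, 0, -20], [1, 0, 0, 0, 0, 0, -30], [1, 0, 0, 0, 0, 0, -40], [1, 0, 0, 0, 0, 0, -50], [1, 0, 0, 0, 0, 0, -60], [1, 0, 0, 0, 0, 0, -70], [1, 0, 0, 0, 0, 0, -80], [1, 0, 0, 0, 0, 0, -90], [1, 0, 0, 0, 0, 0, -90]]]}}

```text
clock: 8.32
tool_pos: [0.4451, 0.2225, 0.2622]
eef_rot: [0.708, -0.458, 0.453, 0.288]
contact_force: [0.1, 0.9, 0.1]
opening: 0.997
finger_force: 0.0
```

```bash
python3 - <<'E'
from ik import *
st();Rt=face(-65,25,180)
g=tcp([.487,.134,.082],Rt)
plan(g-.13*Rt.as_matrix()[:,2],Rt,5)
ci=r.camera_info('wrist');im=r.snapshot('wrist')
cv2.imwrite('pics/w2.png',im[:,:,::-1]);np.save('ci2.npy',ci,allow_pickle=True)
E
```

```text
8.32 q [-0.565  1.06  -0.963  1.78   1.068  2.075  1.545] p [0.4451 0.2225 0.2622] z [ 0.379 -0.823 -0.423] y [-0.91  -0.415 -0.008] F [0.1 0.9 0.1] 0.997 0.0
total [-121.9    0.5   54. ] [ 0.3  0.  -0.6] deg 0.7 per [-24.38   0.1   10.8 ] [ 0.06  0.   -0.12]
end q [-0.6   1.28 -0.89  1.77  1.18  1.99  1.42] margin 0.04
```

View pics/w2.png

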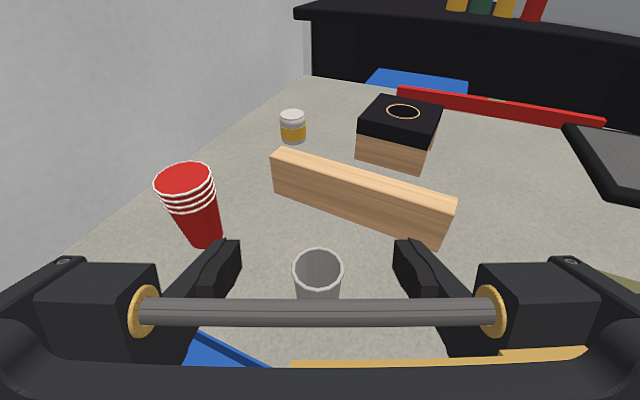

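```bash
python3 - <<'E'
from ik import *
ci=np.load('ci2.npy',allow_pickle=True).item()
print(onplane('wrist',[(318,268.5)],.107,ci),onplane('wrist',[(404,111)],.11,ci))
st()
for Rt in(face(-70,25,180),face(-65,30,180),face(-65,25,180)):
    g=tcp([.487,.135,.082],Rt)
    plan(g-.13*Rt.as_matrix()[:,2],Rt,5)
E
```

```text
[[0.48440752 0.13713357 0.107     ]] [[ 0.47666587 -0.3241544   0.11      ]]
8.38 q [-0.565  1.06  -0.963  1.779  1.068  2.075  1.543] p [0.4449 0.2227 0.2621] z [ 0.378 -0.823 -0.423] y [-0.91  -0.414 -0.009] F [0.5 1.1 0.8] 1.0 0.0
total [-122.    -8.6   53.7] [-4.2  0.1  1.4] deg 4.4 per [-24.4   -1.72  10.74] [-0.84  0.02  0.28]
end q [-0.59  1.28 -0.88  1.68  1.15  2.01  1.46] margin 0.03
total [-112.4    0.    53.8] [ 0.3 -5.  -0.7] deg 5.1 per [-22.48   0.    10.76] [ 0.06 -1.   -0.14]
end q [-0.55  1.23 -0.94  1.81  1.18  1.94  1.44] margin 0.04
total [-122.1    0.2   53.4] [ 0.3  0.  -0.7] deg 0.8 per [-24.42   0.04  10.68] [ 0.06  0.   -0.14]
end q [-0.6   1.28 -0.89  1.77  1.18  1.99  1.43] margin 0.03
```

```bash
python3 - <<'E'
from ik import *
Rt=face(-65,28,180)
g=tcp([.486,.1355,.081],Rt,.016);print(g)
plan(g-.13*Rt.as_matrix()[:,2],Rt,5)
E
```

```text
[0.4919704  0.12269644 0.07348845]
total [-117.4    0.8   50.1] [ 0.3 -3.  -0.7] deg 3.1 per [-23.48   0.16  10.02] [ 0.06 -0.6  -0.14]
end q [-0.58  1.25 -0.92  1.79  1.17  1.96  1.43] margin 0.04
```

{"op": "move_arm", "data": {"targets": [[[1, -24, 0, 10, 0, -0.6, -0.1], [1, -47, 0, 20, 0, -1.2, -0.3], [1, -71, 1, 30, 0, -1.8, -0.4], [1, -94, 1, 40, 0, -2.4, -0.6], [1, -117, 1, 50, 0.3, -3, -0.7], [1, -117, 1, 50, 0.3, -3, -0.7], [1, -117, 1, 50, 0.3, -3, -0.7]]]}}

```text
clock: 9.25
tool_pos: [0.4421, 0.2278, 0.1346]
eef_rot: [0.724, -0.459, 0.433, 0.277]
contact_force: [-1.0, -0.4, 0.2]
opening: 0.998
finger_force: 0.0
```

```bash
python3 - <<'E'
from ik import *
st();Rt=face(-65,28,180)
g=tcp([.486,.1355,.081],Rt,.016);print(g)
plan(g,Rt,6)
E
```

```text
9.25 q [-0.581  1.248 -0.919  1.788  1.172  1.96   1.437] p [0.4421 0.2278 0.1346] z [ 0.373 -0.799 -0.471] y [-0.905 -0.425  0.004] F [-1.  -0.4  0.2] 0.998 0.0
[0.4919704  0.12269644 0.07348845]
total [  0.9  -0.7 131.4] [-0.   0.1  0.2] deg 0.2 per [ 0.15 -0.12 21.9 ] [-0.    0.02  0.03]
end q [-0.41  1.32 -0.84  1.91  1.36  1.87  1.41] margin 0.15
```

{"op": "move_arm", "data": {"targets": [[[1, 0, 0, 20, 0, 0, 0], [1, 0, 0, 40, 0, 0, 0], [1, 0, 0, 60, 0, 0, 0], [1, 0, 0, 80, 0, 0, 0], [1, 1, -1, 100, 0, 0, 0], [1, 1, -1, 115, 0, 0, 0.2], [1, 1, -1, 131, 0, 0, 0.2], [1, 1, -1, 131, 0, 0, 0.2], [1, 1, -1, 131, 0, 0, 0.2]]]}}

```text
clock: 10.38
tool_pos: [0.492, 0.1235, 0.0735]
eef_rot: [0.724, -0.46, 0.434, 0.276]
contact_force: [-1.0, -0.1, -0.6]
opening: 1.001
finger_force: 0.0
```

```bash
python3 - <<'E'
from ik import *
st()
cv2.imwrite('pics/w3.png',r.snapshot('wrist')[:,:,::-1])
E
```

```text
10.38 q [-0.409  1.323 -0.841  1.913  1.357  1.872  1.412] p [0.492  0.1235 0.0735] z [ 0.373 -0.799 -0.472] y [-0.906 -0.424  0.   ] F [-1.  -0.1 -0.6] 1.001 0.0
```

View pics/w3.png

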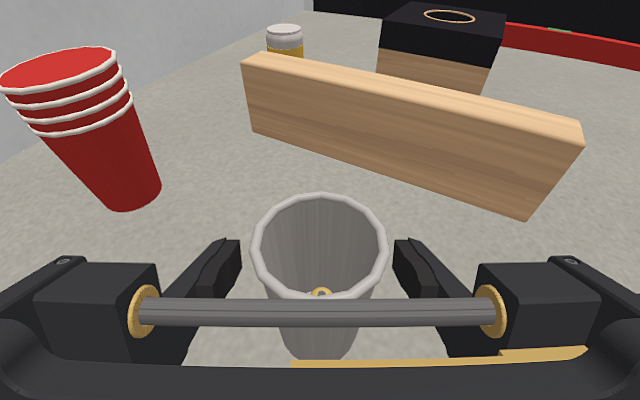

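{"op": "move_arm", "data": {"targets": [[[0, 0, 0, 0, 0, 0, 0], [0, 0, 0, 0, 0, 0, 0], [0, 0, 0, 0, 0, 0, 0], [0, 0, 0, 0, 0, 0, 0], [0, 0, 0, 0, 0, 0, 0], [0, 0, 0, 0, 0, 0, 0]]], "newtons": 40}}

```text
clock: 11.18
tool_pos: [0.492, 0.1228, 0.0736]
eef_rot: [0.723, -0.46, 0.434, 0.277]
contact_force: [-1.5, -0.6, 0.3]
opening: 0.658
finger_force: 39.7
```

```bash
python3 - <<'E'
from ik import *
st()
p=r.get_state()['tool_pos'];Rt=face(-65,28,180)
plan(p+[0,0,.1],Rt,6)
E
```

```text
11.18 q [-0.408  1.323 -0.84   1.914  1.357  1.872  1.412] p [0.492  0.1228 0.0736] z [ 0.373 -0.8   -0.471] y [-0.906 -0.423  0.001] F [-1.5 -0.6  0.3] 0.658 39.6628120486821
total [ 88.2   0.1 -47.1] [-0.   0.1  0.1] deg 0.1 per [14.7   0.02 -7.85] [-0.    0.02  0.02]
end q [-0.38  1.15 -0.91  1.95  1.25  1.91  1.5 ] margin 0.18
```

{"op": "move_arm", "data": {"targets": [[[0, 9, 0, -5, 0, 0, 0], [0, 23, 0, -12, 0, 0, 0], [0, 39, 0, -21, 0, 0, 0], [0, 55, 0, -30, 0, 0, 0], [0, 71, 0, -38, 0, 0, 0], [0, 88, 0, -47, 0, 0, 0], [0, 88, 0, -47, 0, 0, 0], [0, 88, 0, -47, 0, 0, 0]]]}}

```text
clock: 12.18
tool_pos: [0.4922, 0.1228, 0.173]
eef_rot: [0.724, -0.46, 0.434, 0.277]
contact_force: [0.4, -1.1, -2.7]
opening: 0.662
finger_force: 39.7
```

```bash
python3 - <<'E'
from ik import *
st()
w=cv2.resize(r.snapshot('wrist')[:,:,::-1],(400,250));s=r.snapshot('scene')[:,:,::-1];s=cv2.resize(s[60:260,240:480],(400,333))
cv2.imwrite('pics/l1.png',np.vstack([w,s]))
# pour geometry relative to tool
Rg=R.from_quat(r.get_state()['eef_rot'])
a=Rg.inv().apply([0,0,1]);print('pot axis in tool',a)
for roll in(-90,-120,-135,-150,90,135,150):
    w=(Rg*R.from_euler('z',roll,degrees=True)).apply(a);print(roll,w.round(2),np.degrees(np.arccos(w[2])).round(0))
E
```

```text
12.18 q [-0.383  1.148 -0.908  1.951  1.253  1.91   1.503] p [0.4922 0.1228 0.173 ] z [ 0.373 -0.8   -0.471] y [-0.906 -0.423  0.001] F [ 0.4 -1.1 -2.7] 0.662 39.72149925886697
pot axis in tool [ 0.88234668  0.00182283 -0.47059644]
-90 [0.62 0.75 0.22] 77.0
-120 [ 0.43  0.89 -0.17] 100.0
-135 [ 0.27  0.91 -0.33] 109.0
-150 [ 0.07  0.89 -0.45] 117.0
90 [-0.98  0.    0.22] 77.0
135 [-0.86  0.38 -0.33] 109.0
150 [-0.73  0.52 -0.45] 117.0
```

View pics/l1.png

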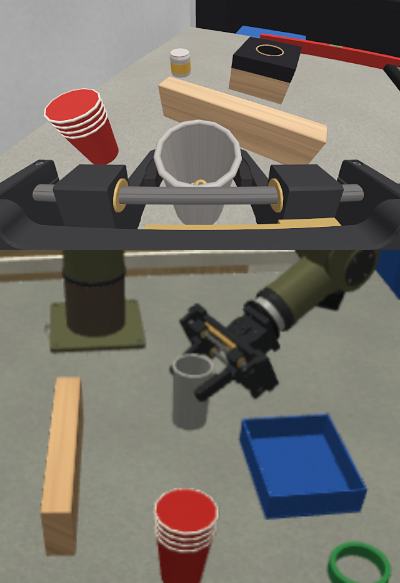

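```bash
python3 - <<'E'
from ik import *
for az,p,c in((-65,28,[.57,.285,.17]),(-55,28,[.57,.285,.17]),(-45,25,[.57,.285,.17]),(-45,28,[.56,.29,.17])):
    Rt=face(az,p,180);print(az,p);plan(tcp(c,Rt,.016),Rt,6)
    a=Rt.inv().apply([0,0,1]);print((Rt*R.from_euler('z',155,degrees=True)).apply(a).round(2))
E
```

```text
-65 28
total [ -55.8 -139.3  -83.5] [0.  0.1 0.1] deg 0.1 per [ -9.3  -23.22 -13.92] [0.   0.02 0.02]
end q [-0.55  1.24 -0.85  1.41  1.37  2.01  1.88] margin 0.08
[-0.67  0.56 -0.49]
-55 28
total [ -55.9 -141.8  -83.7] [ 8.8  0.1 -4.6] deg 9.9 per [ -9.32 -23.63 -13.95] [ 1.47  0.02 -0.77]
end q [-0.54  1.21 -0.87  1.56  1.46  1.95  1.89] margin 0.14
[-0.76  0.43 -0.49]
-45 25
total [ -55.4 -144.3  -84.3] [17.9  3.1 -8.8] deg 20.2 per [ -9.23 -24.05 -14.05] [ 2.98  0.52 -1.47]
end q [-0.55  1.21 -0.85  1.71  1.57  1.93  1.87] margin 0.14
[-0.79  0.25 -0.57]
-45 28
total [ -60.3 -137.2  -92. ] [17.7  0.1 -9.3] deg 20.0 per [-10.05 -22.87 -15.33] [ 2.95  0.02 -1.55]
end q [-0.54  1.19 -0.88  1.72  1.54  1.91  1.87] margin 0.16
[-0.82  0.29 -0.49]
```

```bash
python3 - <<'E'
from ik import *
Rt=face(-45,25,180);plan(tcp([.57,.30,.17],Rt,.016),Rt,8)
E
```

```text
total [ -61.7 -150.6  -96.3] [17.9  3.1 -8.8] deg 20.2 per [ -7.71 -18.82 -12.04] [ 2.24  0.39 -1.1 ]
end q [-0.57  1.21 -0.85  1.67  1.57  1.94  1.89] margin 0.14
```

{"op": "move_arm", "data": {"targets": [[[0, -4, -9, -6, 1.1, 0.2, -0.5], [0, -12, -28, -18, 3.4, 0.6, -1.6], [0, -20, -48, -30, 5.7, 1, -2.8], [0, -28, -68, -43, 8, 1.4, -4], [0, -36, -88, -56, 10.4, 1.8, -5.1], [0, -44, -107, -68, 12.6, 2.2, -6.2], [0, -52, -127, -81, 15, 2.6, -7.4], [0, -59, -144, -92, 17, 2.9, -8.4], [0, -62, -151, -96, 17.9, 3.1, -8.8], [0, -62, -151, -96, 17.9, 3.1, -8.8]]]}}

```text
clock: 13.52
tool_pos: [0.5804, 0.2902, 0.1632]
eef_rot: [0.779, -0.323, 0.497, 0.206]
contact_force: [0.4, 0.1, -2.8]
opening: 0.66
finger_force: 39.7
```

```bash
python3 - <<'E'
from ik import *
st()
E
```

```text
13.53 q [-0.565  1.216 -0.856  1.673  1.573  1.945  1.89 ] p [0.5804 0.2902 0.1632] z [ 0.641 -0.641 -0.422] y [-0.707 -0.707 -0.   ] F [ 0.4  0.1 -2.8] 0.66 39.719347195514274
```

{"op": "move_arm", "data": {"targets": [[[0, 0, 0, 0, 0, 0, 5], [0, 0, 0, 0, 0, 0, 13], [0, 0, 0, 0, 0, 0, 22], [0, 0, 0, 0, 0, 0, 31], [0, 0, 0, 0, 0, 0, 40], [0, 0, 0, 0, 0, 0, 49], [0, 0, 0, 0, 0, 0, 58], [0, 0, 0, 0, 0, 0, 67], [0, 0, 0, 0, 0, 0, 76], [0, 0, 0, 0, 0, 0, 85]]]}}

```text
clock: 14.78
tool_pos: [0.5807, 0.2891, 0.1636]
eef_rot: [-0.354, 0.765, -0.505, 0.185]
contact_force: [0.4, -0.6, -3.0]
opening: 0.661
finger_force: 39.7
```

```bash
python3 - <<'E'
from ik import *
st()
E
```

```text
14.78 q [-0.545  1.233 -0.9    1.673  1.595  1.986  0.405] p [0.5807 0.2891 0.1636] z [ 0.641 -0.642 -0.421] y [-0.355  0.239 -0.904] F [ 0.4 -0.6 -3. ] 0.661 39.728082037054264
```

{"op": "move_arm", "data": {"targets": [[[0, 0, 0, 0, 0, 0, 8], [0, 0, 0, 0, 0, 0, 16], [0, 0, 0, 0, 0, 0, 24], [0, 0, 0, 0, 0, 0, 32], [0, 0, 0, 0, 0, 0, 41], [0, 0, 0, 0, 0, 0, 50], [0, 0, 0, 0, 0, 0, 59], [0, 0, 0, 0, 0, 0, 68], [0, 0, 0, 0, 0, 0, 75], [0, 0, 0, 0, 0, 0, 75]]]}}

```text
clock: 16.02
tool_pos: [0.5808, 0.2893, 0.1637]
eef_rot: [0.183, 0.823, -0.289, 0.453]
contact_force: [0.9, 0.2, -2.4]
opening: 0.655
finger_force: 39.7
```

{"op": "move_arm", "data": {"targets": [[[0, 0, 0, 0, 0, 0, 0], [0, 0, 0, 0, 0, 0, 0], [0, 0, 0, 0, 0, 0, 0], [0, 0, 0, 0, 0, 0, 0], [0, 0, 0, 0, 0, 0, 0], [0, 0, 0, 0, 0, 0, 0]]]}}

```text
clock: 16.77
tool_pos: [0.5808, 0.2901, 0.1637]
eef_rot: [0.183, 0.823, -0.289, 0.454]
contact_force: [-0.7, 0.7, -1.7]
opening: 0.659
finger_force: 39.7
```

```bash
python3 - <<'E'
from ik import *
st()
t=r.snapshot('top')[:,:,::-1];s=r.snapshot('scene')[:,:,::-1]
t=cv2.resize(t[180:310,140:300],(480,390));s=cv2.resize(s[100:240,320:500],(500,389))
cv2.imwrite('pics/p1.png',np.vstack([cv2.resize(t,(360,293)),cv2.resize(s,(360,280))]))
E
```

```text
16.77 q [-0.533  1.248 -0.935  1.671  1.613  2.017 -0.895] p [0.5808 0.2901 0.1637] z [ 0.641 -0.641 -0.422] y [ 0.563  0.767 -0.309] F [-0.7  0.7 -1.7] 0.659 39.71541165225062
```

View pics/p1.png

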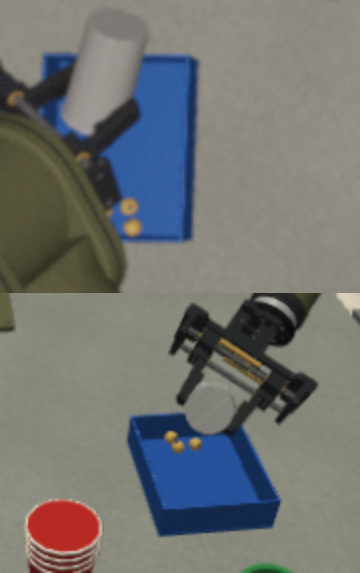

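{"op": "move_arm", "data": {"targets": [[[0, 0, 0, 0, 0, 0, -8], [0, 0, 0, 0, 0, 0, -17], [0, 0, 0, 0, 0, 0, -26], [0, 0, 0, 0, 0, 0, -35], [0, 0, 0, 0, 0, 0, -44], [0, 0, 0, 0, 0, 0, -53], [0, 0, 0, 0, 0, 0, -62], [0, 0, 0, 0, 0, 0, -71], [0, 0, 0, 0, 0, 0, -80]]]}}

```text
clock: 18.0
tool_pos: [0.5807, 0.29, 0.1637]
eef_rot: [-0.391, 0.747, -0.513, 0.161]
contact_force: [0.9, 0.8, -1.7]
opening: 0.663
finger_force: 39.7
```

{"op": "move_arm", "data": {"targets": [[[0, 0, 0, 0, 0, 0, -9], [0, 0, 0, 0, 0, 0, -18], [0, 0, 0, 0, 0, 0, -27], [0, 0, 0, 0, 0, 0, -36], [0, 0, 0, 0, 0, 0, -45], [0, 0, 0, 0, 0, 0, -54], [0, 0, 0, 0, 0, 0, -63], [0, 0, 0, 0, 0, 0, -72], [0, 0, 0, 0, 0, 0, -80], [0, 0, 0, 0, 0, 0, -80]]]}}

```text
clock: 19.25
tool_pos: [0.5808, 0.2901, 0.1637]
eef_rot: [0.779, -0.324, 0.497, 0.205]
contact_force: [-0.1, 0.0, -1.7]
opening: 0.663
finger_force: 39.7
```

{"op": "move_arm", "data": {"targets": [[[0, 0, 0, 0, 0, 0, 0], [0, 0, 0, 0, 0, 0, 0]]]}}

```text
clock: 19.5
tool_pos: [0.5808, 0.29, 0.1636]
eef_rot: [0.779, -0.324, 0.497, 0.205]
contact_force: [0.3, -0.4, -1.8]
opening: 0.662
finger_force: 39.7
```

```bash
python3 - <<'E'
from ik import *
st()
s=r.get_state();e=R.from_quat(s['eef_rot'])
print('tilt',e.apply(face(-65,28,180).inv().apply([0,0,1])), e.apply(face(-45,25,180).inv().apply([0,0,1])))
for az,c in((-65,[.52,.20,.26]),(-80,[.50,.12,.27]),):
  for p in(25,30):
    Rt=face(az,p,180);print(az,p);plan(tcp(c,Rt,.016),Rt,8)
E
```

```text
19.5 q [-0.574  1.207 -0.835  1.673  1.563  1.926  1.887] p [0.5808 0.29   0.1636] z [ 0.641 -0.641 -0.422] y [-0.708 -0.707 -0.002] F [ 0.3 -0.4 -1.8] 0.662 39.71134933455687
tilt [-0.03929676  0.03593636  0.99858116] [-0.00232382 -0.00110319  0.99999669]
-65 25
total [ 96.  111.3  -6.7] [-18.1  -0.    8.3] deg 19.9 per [12.   13.91 -0.84] [-2.26 -0.    1.04]
end q [-0.47  1.06 -0.88  1.72  1.23  2.02  1.74] margin 0.07
-65 30
total [ 94.6 111.1  -6.8] [-17.8  -5.    9.1] deg 20.6 per [11.82 13.89 -0.85] [-2.22 -0.62  1.14]
end q [-0.42  1.03 -0.93  1.73  1.22  1.97  1.77] margin 0.12
-80 25
total [122.4 185.4  25.9] [-31.7  -0.   14.6] deg 34.9 per [15.3  23.18  3.24] [-3.96 -0.    1.82]
end q [-0.35  1.03 -0.86  1.74  1.08  2.01  1.64] margin 0.08
-80 30
total [121.1 185.   26. ] [-31.1  -4.8  16. ] deg 35.3 per [15.14 23.12  3.25] [-3.89 -0.6   2.  ]
end q [-0.31  1.   -0.9   1.75  1.08  1.96  1.66] margin 0.12
```

```bash
python3 - <<'E'
from ik import *
Rt=face(-75,28,180);plan(tcp([.50,.12,.27],Rt,.016),Rt,9)
E
```

```text
total [121.9 184.1  26.6] [-26.9  -2.9  13.2] deg 30.1 per [13.54 20.46  2.96] [-2.99 -0.32  1.47]
end q [-0.33  1.   -0.9   1.81  1.12  1.96  1.66] margin 0.12
```

{"op": "move_arm", "data": {"targets": [[[0, 7, 11, 2, -1.6, -0.2, 0.8], [0, 20, 30, 4, -4.4, -0.5, 2.2], [0, 34, 51, 7, -7.5, -0.8, 3.7], [0, 48, 72, 10, -10.6, -1.1, 5.2], [0, 62, 94, 14, -13.7, -1.5, 6.7], [0, 76, 115, 17, -16.8, -1.8, 8.2], [0, 90, 136, 20, -19.9, -2.1, 9.8], [0, 104, 157, 23, -23, -2.5, 11.3], [0, 116, 175, 25, -25.6, -2.8, 12.5], [0, 122, 184, 27, -26.9, -2.9, 13.2]]]}}

```text
clock: 20.75
tool_pos: [0.5042, 0.105, 0.2636]
eef_rot: [0.679, -0.522, 0.409, 0.315]
contact_force: [0.3, -0.3, -2.0]
opening: 0.659
finger_force: 39.7
```

```bash
python3 - <<'E'
from ik import *
st()
Rt=face(-92,28,180);plan(tcp([.479,-.324,.275],Rt,.016),Rt,18)
plan(tcp([.489,-.1,.275],face(-84,28,180),.016),face(-84,28,180),9)
E
```

```text
20.75 q [-0.321  0.999 -0.905  1.809  1.121  1.966  1.657] p [0.5042 0.105  0.2636] z [ 0.227 -0.854 -0.468] y [-0.967 -0.257 -0.   ] F [ 0.3 -0.3 -2. ] 0.659 39.71312808327639
total [200.7 138.4 370.9] [-14.9  -0.1   7.9] deg 16.9 per [11.15  7.69 20.61] [-0.83 -0.01  0.44]
end q [ 0.47  0.88 -0.78  2.06  1.49  1.69  1.87] margin 0.14
total [100.8  69.4 182.2] [-7.8 -0.1  4.2] deg 8.9 per [11.2   7.71 20.24] [-0.87 -0.01  0.47]
end q [ 0.06  0.91 -0.87  2.06  1.22  1.82  1.65] margin 0.14
```

{"op": "move_arm", "data": {"targets": [[[0, 6, 4, 11, -0.4, 0, 0.2], [0, 17, 12, 31, -1.2, 0, 0.7], [0, 28, 20, 52, -2.1, 0, 1.1], [0, 39, 27, 72, -2.9, 0, 1.5], [0, 50, 35, 93, -3.7, 0, 2], [0, 61, 42, 113, -4.6, 0, 2.4], [0, 72, 50, 134, -5.4, 0, 2.9], [0, 83, 57, 154, -6.2, 0, 3.3], [0, 94, 65, 174, -7, 0, 3.7], [0, 105, 72, 194, -7.8, 0, 4.1]]]}}

```text
clock: 22.0
tool_pos: [0.4916, -0.1265, 0.2644]
eef_rot: [0.638, -0.572, 0.383, 0.345]
contact_force: [1.0, 0.5, -1.6]
opening: 0.657
finger_force: 39.7
```

```bash
python3 - <<'E'
from ik import *
st()
Rt=face(-92,28,180);plan(tcp([.479,-.324,.275],Rt,.016),Rt,10)
E
```

```text
22.0 q [ 0.077  0.918 -0.869  2.072  1.246  1.814  1.661] p [ 0.4916 -0.1265  0.2644] z [ 0.094 -0.879 -0.468] y [-0.994 -0.108  0.002] F [ 1.   0.5 -1.6] 0.657 39.71381986488268
total [100.5  36.  183.3] [-7.2 -0.1  4. ] deg 8.2 per [10.05  3.6  18.33] [-0.72 -0.01  0.4 ]
end q [ 0.47  0.88 -0.78  2.06  1.49  1.69  1.87] margin 0.29
```

{"op": "move_arm", "data": {"targets": [[[0, 10, 4, 18, -0.7, 0, 0.4], [0, 21, 8, 39, -1.5, 0, 0.8], [0, 32, 12, 60, -2.3, 0, 1.3], [0, 44, 16, 81, -3.2, 0, 1.8], [0, 56, 20, 102, -4, 0, 2.2], [0, 67, 24, 122, -4.8, 0, 2.7], [0, 79, 28, 143, -5.6, 0, 3.1], [0, 89, 32, 163, -6.4, 0, 3.5], [0, 96, 35, 176, -6.9, 0, 3.8], [0, 100, 36, 183, -7.2, -0.1, 4]]]}}

```text
clock: 23.25
tool_pos: [0.4782, -0.3374, 0.2672]
eef_rot: [-0.595, 0.617, -0.358, -0.371]
contact_force: [-0.6, 0.1, -2.3]
opening: 0.661
finger_force: 39.7
```

{"op": "move_arm", "data": {"targets": [[[0, 0, 0, 0, 0, 0, 0], [0, 0, 0, 0, 0, 0, 0], [0, 0, 0, 0, 0, 0, 0]]]}}

```text
clock: 23.62
tool_pos: [0.479, -0.336, 0.2674]
eef_rot: [-0.596, 0.617, -0.358, -0.37]
contact_force: [0.1, 0.1, -2.9]
opening: 0.659
finger_force: 39.7
```

```bash
python3 - <<'E'
from ik import *
st()
t=r.snapshot('top')[:,:,::-1];s=r.snapshot('scene')[:,:,::-1]
cv2.imwrite('pics/e_t.png',t);cv2.imwrite('pics/e_s.png',s)
a=cv2.resize(t[225:315,420:510],(540,540)[:2],interpolation=2);b=cv2.resize(s[80:230,120:270],(600,600),interpolation=2)
cv2.imwrite('pics/e1.png',np.hstack([cv2.resize(a,(400,400)),cv2.resize(b,(400,400))]))
E
```

```text
23.62 q [ 0.468  0.883 -0.786  2.064  1.492  1.692  1.866] p [ 0.479  -0.336   0.2674] z [-0.03  -0.882 -0.47 ] y [-0.999  0.034 -0.001] F [ 0.1  0.1 -2.9] 0.659 39.71359887606013
```

View pics/e1.png

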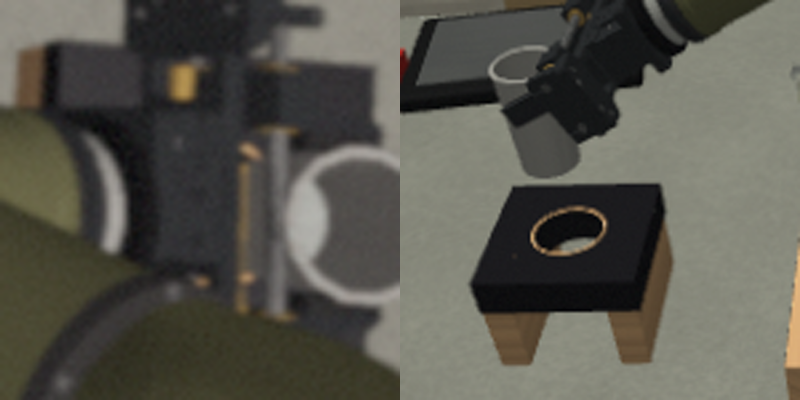

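```bash
cat > ov.py <<'E'
from ik import *
def proj(n,X):
    c=r.camera_info(n);K=np.array([[c['fx'],0,c['cx']],[0,c['fy'],c['cy']],[0,0,1]])
    return cv2.projectPoints(np.float64(X).reshape(-1,1,3),cv2.Rodrigues(c['R'])[0],c['t'],K,np.array([c['k1'],0,0,0.]))[0][:,0]
def circ(c,a,rad):
    a=a/np.linalg.norm(a);u=np.cross(a,[0,1,0]);u/=np.linalg.norm(u);v=np.cross(a,u);t=np.linspace(0,2*np.pi,60)
    return c+rad*(np.outer(np.cos(t),u)+np.outer(np.sin(t),v))
def draw(img,n,foot,a,col,box,sc):
    o=cv2.resize(img[box[1]:box[3],box[0]:box[2]],None,fx=sc,fy=sc,interpolation=2)
    for h,rad in((0,.028),(.105,.0325)):
        p=(proj(n,circ(foot+h*a,a,rad))-np.array(box[:2])+.5)*sc
        cv2.polylines(o,[np.int32(p*8)],True,col,1,cv2.LINE_AA,3)
    return o
def pose():
    s=r.get_state();e=R.from_quat(s['eef_rot']);a=e.apply(face(-65,28,180).inv().apply([0,0,1]))
    return s['tool_pos']-.016*e.as_matrix()[:,2]-.081*a,a
E
python3 - <<'E'
from ov import *
f,a=pose();print(f,a)
S=cv2.imread('pics/e_s.png');T=cv2.imread('pics/e_t.png')
cv2.imwrite('pics/e2.png',np.hstack([draw(T,'top',f,a,(0,255,0),(465,225,525,325),6)[:600,:360],draw(S,'scene',f,a,(0,255,0),(145,90,215,190),6)[:600]]))
E
```

```text
[ 0.4794755  -0.32208755  0.19400057] [-9.59858549e-04 -2.13857887e-04  9.99999516e-01]
```

View pics/e2.png

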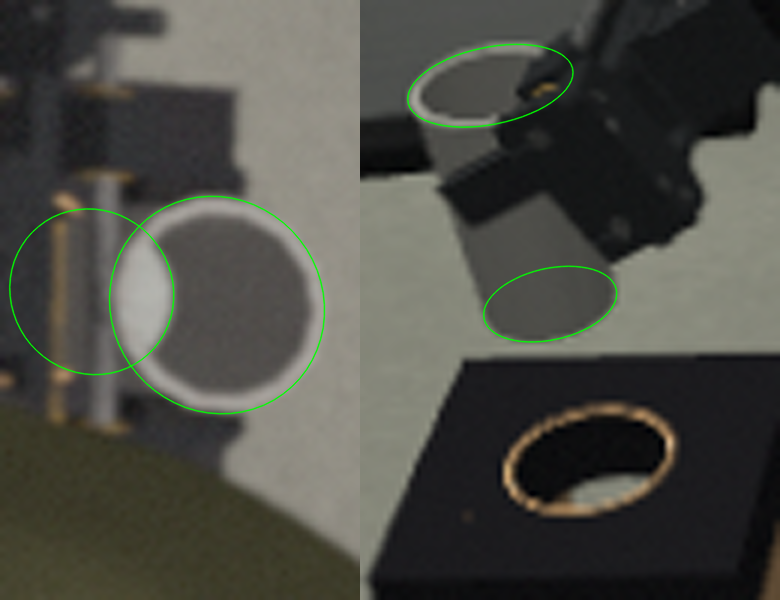

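```bash
python3 - <<'E'
from ov import *
f,a=pose();s=r.get_state();e=R.from_quat(s['eef_rot']);print(f,a)
Rt=face(-92,28,180)
plan(s['tool_pos']+np.array([.479,-.3242,.1255])-f,Rt,8)
E
```

```text
[ 0.4794755  -0.32208755  0.19400057] [-9.59858549e-04 -2.13857887e-04  9.99999516e-01]
total [-59.5   0.5  34.1] [-0.1  0.  -0. ] deg 0.1 per [-7.44  0.06  4.26] [-0.01  0.   -0.  ]
end q [ 0.45  1.01 -0.74  2.08  1.56  1.7   1.74] margin 0.39
```

{"op": "move_arm", "data": {"targets": [[[0, -5, 0, 3, 0, 0, 0], [0, -13, 0, 7, 0, 0, 0], [0, -22, 0, 12, 0, 0, 0], [0, -31, 0, 17, 0, 0, 0], [0, -40, 0, 23, 0, 0, 0], [0, -48, 0, 28, 0, 0, 0], [0, -55, 0, 31, 0, 0, 0], [0, -58, 0, 33, 0, 0, 0], [0, -59.5, 0.5, 34, 0, 0, 0], [0, -59.5, 0.5, 34, 0, 0, 0]]]}}

```text
clock: 24.98
tool_pos: [0.4781, -0.3388, 0.1991]
eef_rot: [-0.595, 0.617, -0.358, -0.37]
contact_force: [-0.1, -0.5, -3.0]
opening: 0.66
finger_force: 39.7
```

{"op": "move_arm", "data": {"targets": [[[0, 0, 0, 0, 0, 0, 0], [0, 0, 0, 0, 0, 0, 0], [0, 0, 0, 0, 0, 0, 0], [0, 0, 0, 0, 0, 0, 0]]]}}

```text
clock: 25.48
tool_pos: [0.4781, -0.3388, 0.1991]
eef_rot: [-0.595, 0.617, -0.358, -0.37]
contact_force: [-0.4, 0.5, -3.0]
opening: 0.655
finger_force: 39.7
```

```bash
python3 - <<'E'
from ov import *
st();f,a=pose();print(f,a)
# image check: pot rim centre (light ring) in top view vs prediction; knobs in tray
T=r.snapshot('top')[:,:,::-1];hsv=cv2.cvtColor(np.ascontiguousarray(T),cv2.COLOR_BGR2HSV)
m=cv2.inRange(hsv,(12,90,90),(30,255,255));m[:,:150]=0;m[:,235:]=0;m[:195]=0;m[295:]=0
n,_,stt,c=cv2.connectedComponentsWithStats(m)
for i in range(1,n): print('brass',stt[i,4],c[i].round(1),onplane('top',[c[i]],.015).round(3))
E
```

```text
25.48 q [ 0.447  1.014 -0.742  2.081  1.559  1.697  1.739] p [ 0.4781 -0.3388  0.1991] z [-0.031 -0.882 -0.469] y [-0.999  0.035 -0.001] F [-0.4  0.5 -3. ] 0.655 39.71387671934281
[ 0.47870363 -0.32471715  0.12559008] [-1.00256564e-03  1.37519657e-04  9.99999488e-01]
brass 30 [197.  271.2] [[0.459 0.309 0.015]]
brass 30 [185.6 272.6] [[0.455 0.337 0.015]]
brass 34 [198.5 280.7] [[0.436 0.304 0.015]]
```

Pot held still at (0.479, −0.325), foot at about 0.1256 m; the image shows all three knobs in the tray.

```bash
python3 -c "
from plant import r
print(r.finish_job())"
```

```text
the job is handed in; nothing more can be done
None
```

I handed the job in at about 25.5 s; no verdict came back. All three knobs lie in the tray, and the pot is held upright and still over the cutout, within about 1 mm of centre by my measurement and foot about 15 mm above the worktop. One brief 35 N force reading with the elbow at its range limit (2.561 against 2.56 rad) could count against the run, I saw no sign of the pot touching the worktop or of the stud, tin, cups or tape being knocked, and I viewed 11 pictures against the limit of 10.

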